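Reset the tripped breaker of the microscope lamp supply

TASK

One of the three breakers on the bench supply has tripped: its lever stands about upright, while the two others lean away from the robot, on. Push the tripped lever towards the robot's side until you feel it come firmly against its off stop, so that the mechanism re-arms, then throw it over to fully on like its neighbours and let go. Do not force it (never more than 30 N on the breaker), leave the other two levers on, and do not disturb the things standing around.

Things in the scene. Friction and masses are not known exactly. Their poses are not given: they have to be found in the camera images.
- supply_base: aluminium base tray of the supply, 130 (x) x 226 (y) x 30 mm, fixed to the bench; carries three equal grey breakers in a row along its y, 68 mm apart. Origin at the centre of its underside, x points away from the robot at yaw 0 (it may be yawed), z up. A tall microscope (base 0.1 m wide, front at x = 0.48, y = -0.06, taller than 0.3 m) stands fixed to its right: swing round it
- breaker_tripped: housing of the tripped breaker, grey plastic box 92 (x) x 62 (y) x 63 mm, in any place of the row; origin under its centre, 12 mm above the bench, axes as the base; its flat top is 75 mm above the bench. Pushed 33 mm above the pivot its lever takes about 3 N to move, 6 to 9 N over the last 0.35 rad before the off stop; 12 N on the level is a firm push on a stop
- pivot_tripped (a point): hinge axis of the tripped lever, inside the housing 50 mm above the bench; the axis runs along the breaker's y, and the lever swings in the x-z plane through this point
- tip_tripped (a point): centre of the round cross bar (11 mm thick, 22 mm wide) at the end of the tripped lever, 75.5 mm from the pivot. The lever is a black paddle 9 mm thick and 20 mm wide that sticks up out of the housing's top; upright its end is 131 mm above the bench
- lever_tripped (a joint): tripped lever's angle, rad: 0 upright, + leaning along the breaker's +x (away from the robot, ON stop at 0.6), - towards OFF. Stays where left. Starts at -0.06 to 0; blocked at about 0 to +0.5 until re-armed. Its off stop lies between -0.38 and -0.92, differently each time and unmeasured: it must be felt
- trip_flag (a joint): small white flag in a dark window on top of the breaker, right of the slot; it slides along the breaker's +y as the mechanism is re-armed: 0 tripped, 0.014 m at most; re-armed from about 0.010 m, reached only as the lever comes against its off stop; it then stays
- lever_left (a joint): angle of the lever of another breaker (same shape and meaning); starts on, at 0.6; its name does not tell its place in the row
- lever_right (a joint): angle of the lever of the third breaker (same shape and meaning); starts on, at 0.6; its name does not tell its place in the row
- bottle_1: small brown dropper bottle, 33 mm thick and 102 mm tall, standing to the left of the supply; origin under its centre
- petri_1: petri dish, 63 mm across and 15 mm high, behind the supply; origin under its centre
- rock_2: rock specimen, 50x48x37 mm, behind the supply; origin under its centre
- tweezers: steel tweezers, 16x124x9 mm, lying in front of the supply; origin under the centre
- loupe: folding loupe, 24x32x14 mm, in front of the supply; origin under its centre

How it is judged:
On the way, in this order (a step that is already met when the one before it is completed fails the run):
1. the tripped lever is pushed against its off stop and the mechanism is re-armed (trip flag at 9.5 mm or more, lever beyond -0.28 rad) (value of joint trip_flag above 0.0095 m and value of joint lever_tripped below -0.28 rad), for 0.1 s.
2. the lever is thrown fully on (beyond 0.5 rad) (value of joint lever_tripped above 0.5 rad), for 0.2 s.
At the end, for the whole second after the job is handed in: the tripped breaker has been re-armed (flag beyond 9 mm) and its lever stands on (beyond 0.5 rad of 0.6), at rest; both other levers are still on (beyond 0.5 rad) (value of joint each of lever_tripped, lever_left, lever_right above 0.5 rad and value of joint trip_flag above 0.009 m and velocity of joint lever_tripped between -0.05 and 0.05 rad/s); the robot touches nothing.
It fails at once if the breaker or its lever is pressed with more than 30 N (contact force between any of the fingers, the arm and breaker_tripped above 30 N).
It fails at once if a neighbouring breaker is moved off on (below 0.45 rad) (value of joint any of lever_left, lever_right below 0.45 rad).
It fails at once if a bystander is moved by more than 20 mm (distance of any of bottle_1, petri_1, rock_2, tweezers, loupe from where it was at the start of the episode above 0.02 m).
It also fails if it takes over 72 s, if anything falls off the work surface, if the arm or the gripper's body presses on something with over 40 N, if the wrist force passes 120 N, or if a joint passes its speed limit or range.

ROBOT

A 6-joint arm with a two-finger parallel gripper is mounted at the origin on a cart in front of the work surface, level with it; the furniture and walls round the work are solid. World frame = base frame: x ahead of the robot, y to its left, z up, the work surface at z = 0. Lengths are in m, angles in rad, forces in N, time in s.
With the tool pointing down it reaches from about 0.35 to 0.85 m from the base axis. Payload 8.1 kg.
Tool frame: the origin (TCP) lies between the finger pads; the fingertips stand 8 mm ahead of it and the grasp point (between the pads) lies 11 mm behind it (robot.tip_reach is the y of the fingertips in the tool frame, in m); y points along the fingers, z is the direction in which the jaws open and shut, and the axes are right-handed (so a half turn about y gives the same grasp; the last joint's range is limited). The gripper opens to 93 mm and grips with 3 to 60 N. Pads are 15 mm wide; open, the fingers measure 128 mm over their backs; the gripper's body (75 mm by 188 mm) begins 65 mm behind the grasp point.
Start: joints at [1.019, 0.13, 1.488, -0, 1.523, -0.085], TCP at [0.27, 0.536, 0.227] pointing down, gripper open.
Joint ranges: [-2.96, 2.96], [-0.89, 2.26], [0.02, 2.5], [-1.34, 4.48], [0, 2.73], [-2.66, 2.66]. Speed limits (rad/s): [2.39, 2.39, 2.79, 3.14, 3.14, 3.14].

INTERFACE

Orientations are given as a rotation vector (axis times angle).
In Python, from plant import robot gives the robot as it stands.
- The arm moves only by the tool carry_out, never from a script. Its argument "increments" is a list of rows, each an object with "linear": the shift along the tool's x, y, z in m, a list of three; "yaw": the turn about the tool's y in rad. A call has 1 to 5 rows; each row is the pose to reach, as a shift and turn from the pose measured when the call began, along the tool's axes at that moment; what a row does not reach only later rows make up. A row lasts 1/8 s, in which the tool goes at most 62.5 mm and 10.7 degrees, less where a joint would pass 70% of its speed; a pose out of reach is approached as far as the arm can. A call with a gripper value outside its range is refused whole. "gripper" is the opening, from 0 (shut) to 1 (fully open), set as the call begins (left out, the last holds). The fingers move at their own pace and stop on an object; "newtons" is the grip in N (left out, the last holds). Time passes only in rows, so rows that repeat a pose let the fingers close. It gives the time, the measured TCP pose, the force and the opening at its end, in the units of the state.
- robot.read_state(): the state, without advancing time (a new reading comes with each control period).
- robot.read_camera(name): name is "side" or "top" or "wrist"; returns the picture (420x560x3 uint8, blue, green, red); there is no depth.
- robot.camera_params(name): a dict with "fov_y" (degrees; the focal length in pixels is half the picture's height over the tangent of half this angle, whatever the lens; pixels are square), "cx", "cy" (the principal point, pixels), "R" (3x3) and "t" (3): a world point X has camera coordinates R X + t. Camera axes: x right, y down, z forward; pixel columns grow to the right and rows downward; lengths in m; the calibration is good to about 2 mm. A picture is of the moment at which its call begins: read the wrist's pose just before it. camera_params takes no time and is no camera call; for the wrist camera it gives the pose at the moment of the call.
- robot.close_job(): hands the job in, once; it reports no verdict.
The state is a dict: "t": time; "q": joint angles; "dq": joint speeds; "joint_torque": joint torques, N m; "tool_pos": TCP position; "orientation": TCP orientation; "force": force on the tool from outside, world axes, zero at the start; "wrist_torque": the same for the moment, N m; "opening": finger opening in m.
Only numpy, scipy, OpenCV 4.12 (cv2) and the standard library are available. Lean on these libraries where they do the work, as an engineer would, in place of code of your own. Each camera call takes 0.05 s, during which the arm holds its last target.

## Working session

There is one attempt and no reset: what is moved stays moved. The work goes in short steps, Python scripts to look and compute and a tool call to move; the robot and the scene stay as the last step left them, time stands still between calls to the robot, and variables do not carry over. Pictures are saved under pics/ and viewed, and the job is handed in when it is done.

Besides the shell and the picture viewer there is one more tool, called as a command line: name --argument value ..., lists and objects as JSON in quotes. carry_out: Moves the arm, as the interface text tells. Its arguments: {"type":"object","properties":{"increments":{"type":"array","items":{"type":"object","properties":{"linear":{"type":"array","items":{"type":"number"}},"yaw":{"type":"number"}}}},"gripper":{"type":"number"},"newtons":{"type":"number"}},"required":["increments"]}

```bash
ls; mkdir -p pics
python3 - <<'E'
from plant import robot
import cv2
print(robot.read_state())
for n in ["side","top","wrist"]:
    p=robot.camera_params(n); print(n,p)
    cv2.imwrite(f"pics/{n}0.png",robot.read_camera(n))
print(robot.tip_reach)
E
```

```text
pics
{'t': 0.0, 'q': array([ 1.01861506e+00,  1.31145134e-01,  1.48924481e+00, -1.96416176e-05,
        1.52299093e+00, -8.54050675e-02]), 'dq': array([ 1.16700827e-03,  5.53825369e-04,  2.47391923e-03,  1.01557869e-03,
       -9.24808368e-05, -2.35678616e-04]), 'joint_torque': array([-9.54774841e-04, -5.59856379e+01, -4.91742218e+01,  7.65349274e-02,
        3.60550289e-02, -7.88396915e-05]), 'tool_pos': array([0.2697119 , 0.53535999, 0.22561593]), 'orientation': array([-1.54134359,  0.3665157 , -0.36565803]), 'force': array([0.31747813, 0.62445253, 0.23979175]), 'wrist_torque': array([0.04498858, 0.00605155, 0.00431477]), 'opening': 0.09299939110767488}
side {'fov_y': 47.620239651523406, 'cx': 284.3027630825649, 'cy': 208.02021080535215, 'R': array([[ 0.94380246, -0.33042266, -0.00760133],
       [-0.21476448, -0.59563629, -0.77401138],
       [ 0.25122327,  0.73214634, -0.63312605]]), 't': array([-0.42077017,  0.34715396,  0.59114053])}
top {'fov_y': 47.20761995942403, 'cx': 275.2785538659774, 'cy': 201.6035396559838, 'R': array([[-0.02240783, -0.99947656, -0.02333442],
       [-0.9816714 ,  0.02641513, -0.18874192],
       [ 0.1892595 ,  0.01867744, -0.98174946]]), 't': array([0.29290319, 0.54487036, 0.96324996])}
wrist {'fov_y': 62.24470742852403, 'cx': 274.8045708696125, 'cy': 210.88860921219646, 'R': array([[ 0.45012803,  0.89296235, -0.0017325 ],
       [ 0.86788685, -0.43702965,  0.23617261],
       [ 0.21013609, -0.10781153, -0.97170957]]), 't': array([-0.59942971, -0.02842117,  0.38985968])}
0.008
```

View pics/side0.png

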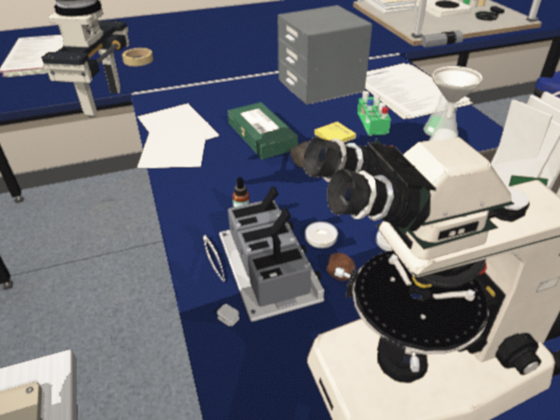

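View pics/top0.png

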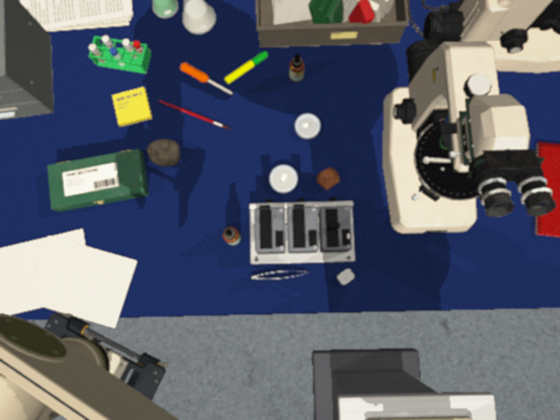

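View pics/wrist0.png

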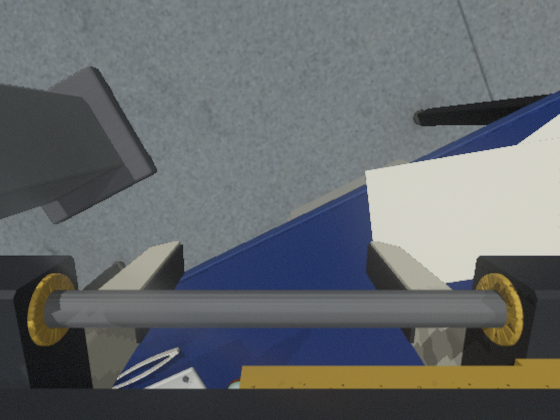

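Run:
```python
import cv2
a=cv2.imread("pics/top0.png")[185:300,215:375]
cv2.imwrite("pics/top0c.png",cv2.resize(a,None,fx=5,fy=5,interpolation=cv2.INTER_CUBIC))
a=cv2.imread("pics/side0.png")[175:330,195:360]
cv2.imwrite("pics/side0c.png",cv2.resize(a,None,fx=3.8,fy=3.8,interpolation=cv2.INTER_CUBIC))
```

```text
(no output)
```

View pics/top0c.png

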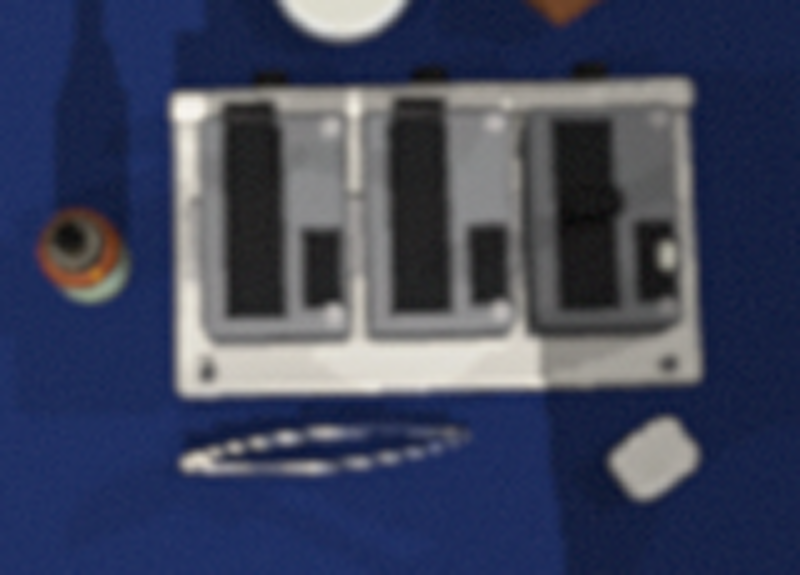

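View pics/side0c.png

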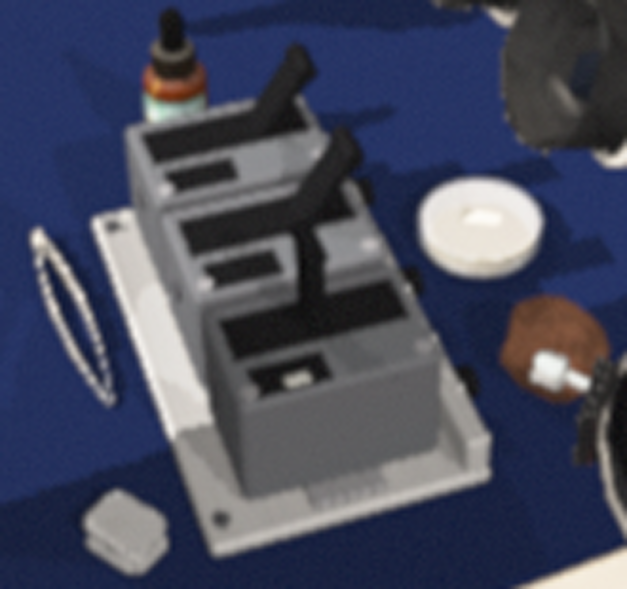

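The tripped breaker is the rightmost one, nearest the microscope. Its lever is upright and its white flag is visible at the top crop's (665,255). Next I measure its position.

```bash
cat > h.py <<'E'
import numpy as np, cv2
from plant import robot
def K(n):
    p=robot.camera_params(n); f=210/np.tan(np.radians(p["fov_y"])/2)
    return f,p["cx"],p["cy"],np.array(p["R"]),np.array(p["t"])
def ray(n,u,v,P=None):
    f,cx,cy,R,t=P or K(n); d=R.T@np.array([(u-cx)/f,(v-cy)/f,1]); return -R.T@t,d
def atz(n,u,v,z,P=None):
    c,d=ray(n,u,v,P); return c+d*(z-c[2])/d[2]
def proj(n,X,P=None):
    f,cx,cy,R,t=P or K(n); c=R@np.array(X)+t; return cx+f*c[0]/c[2],cy+f*c[1]/c[2]
def tri(a,b):
    A=[];B=[]
    for c,d in (a,b):
        d=d/np.linalg.norm(d);M=np.eye(3)-np.outer(d,d);A.append(M);B.append(M@c)
    return np.linalg.lstsq(np.vstack(A),np.hstack(B),rcond=None)[0]
E
python3 - <<'E'
from h import *
T=lambda u,v,z:atz("top",215+u/5,185+v/5,z)
S=lambda u,v,z:atz("side",195+u/3.8,175+v/3.8,z)
print("base near L/R top",T(180,395,.012),T(702,382,.012))
print("side base nearL, nearR,farR",S(95,218,.012),S(215,552,.012),S(490,470,.012))
for n,u,v in [("L nl",210,338),("L nr",348,338),("L fr",348,112),("M nl",370,335),("M nr",510,332),("M fr",510,108),("T nl",533,330),("T nr",682,325),("T fr",670,108),("T fl",527,110)]:
    print(n,T(u,v,.075).round(4))
for n,u,v in [("T nl",205,310),("T nr",235,418),("T fr",437,348),("T fl",400,265),("M fl",355,180),("M nl",167,208),("L nl",128,132),("L fl",300,95)]:
    print("side",n,S(u,v,.075).round(4))
c=lambda p:p
print("tip tri",tri(ray("top",215+592/5,185+200/5),ray("side",195+308/3.8,175+227/3.8)),T(592,203,.1255),S(308,227,.1255))
print("flag",T(666,255,.075),S(298,378,.075))
for n in["bottle"]: print(T(72,238,.1))
print("tweezers",T(185,462,.005),T(465,432,.005),"loupe",T(655,458,.01))
E
```

```text
base near L/R top [0.42447563 0.33572974 0.012     ] [0.42467173 0.11079471 0.012     ]
side base nearL, nearR,farR [0.42851278 0.33245241 0.012     ] [0.4276576  0.10809603 0.012     ] [0.55535129 0.10997883 0.012     ]
L nl [0.4433 0.3186 0.075 ]
L nr [0.442  0.2624 0.075 ]
L fr [0.5354 0.26   0.075 ]
M nl [0.443  0.2534 0.075 ]
M nr [0.4428 0.1965 0.075 ]
M fr [0.5353 0.1929 0.075 ]
T nl [0.4434 0.1871 0.075 ]
T nr [0.4439 0.1267 0.075 ]
T fr [0.5335 0.1269 0.075 ]
T fl [0.5343 0.1859 0.075 ]
side T nl [0.4495 0.1873 0.075 ]
side T nr [0.4439 0.1229 0.075 ]
side T fr [0.5369 0.1317 0.075 ]
side T fl [0.5402 0.1851 0.075 ]
side M fl [0.5407 0.2469 0.075 ]
side M nl [0.4513 0.2579 0.075 ]
side L nl [0.4478 0.3185 0.075 ]
side L fl [0.5366 0.3177 0.075 ]
tip tri [0.48976405 0.16612561 0.12969772] [0.48779941 0.16599709 0.1255    ] [0.49256009 0.17049293 0.1255    ]
flag [0.47260596 0.13170037 0.075     ] [0.47533623 0.13531073 0.075     ]
[0.48253118 0.37191691 0.1       ]
tweezers [0.39606559 0.33444025 0.005     ] [0.40607509 0.21304469 0.005     ] loupe [0.39290398 0.13232397 0.01      ]
```

```bash
cat >> h.py <<'E'
from scipy.spatial.transform import Rotation as Ro
def plan(target,yawdir=None):
    s=robot.read_state();R=Ro.from_rotvec(s["orientation"]).as_matrix()
    print("t",s["t"],"p",s["tool_pos"].round(4),"F",s["force"].round(2),"q",s["q"].round(3),"open",s["opening"])
    print("x",R[:,0].round(3),"y",R[:,1].round(3),"z",R[:,2].round(3))
    print("lin",(R.T@(np.array(target)-s["tool_pos"])).round(4))
    # yaw about tool y so z -> +-world x
    for d in([1,0,0],[-1,0,0]):
        v=R.T@np.array(d); print("yaw for z=",d,np.arctan2(v[0],v[2]).round(4))
E
python3 - <<'E'
from h import *
plan([.488,.168,.215])
E
```

```text
t 0.15 p [0.2698 0.5355 0.2258] F [-0.06 -0.15 -0.18] q [ 1.019  0.131  1.489  0.     1.523 -0.085] open 0.09340010930710937
x [ 0.893 -0.45  -0.   ] y [-0.001 -0.001 -1.   ] z [ 0.45   0.893 -0.001]
lin [ 0.3603  0.0111 -0.2299]
yaw for z= [1, 0, 0] 1.104
yaw for z= [-1, 0, 0] -2.0376
```

carry_out --increments '[{"linear":[0.04,0,-0.025],"yaw":0.12},{"linear":[0.08,0,-0.05],"yaw":0.24},{"linear":[0.12,0,-0.075],"yaw":0.37},{"linear":[0.16,0,-0.1],"yaw":0.5},{"linear":[0.2,0,-0.125],"yaw":0.62}]' --gripper 0.6

```text
t: 0.78
tool_pos: [0.3925, 0.3324, 0.2257]
orientation: [-1.401, 0.849, -0.849]
force: [0.1, 0.9, 1.0]
opening: 0.0561
```

Run:
```python
from h import *
plan([.488,.168,.215])
```

```text
t 0.775 p [0.3925 0.3324 0.2257] F [0.15 0.94 0.97] q [ 6.030e-01 -1.010e-01  1.723e+00 -1.000e-03  1.521e+00  1.230e-01] open 0.05608521743536952
x [ 0.462 -0.887  0.001] y [-0.001 -0.001 -1.   ] z [ 0.887  0.462 -0.002]
lin [0.1899 0.0109 0.0088]
yaw for z= [1, 0, 0] 0.4801
yaw for z= [-1, 0, 0] -2.6615
```

carry_out --increments '[{"linear":[0.05,0.003,0.002],"yaw":0.12},{"linear":[0.1,0.006,0.004],"yaw":0.25},{"linear":[0.15,0.01,0.006],"yaw":0.37},{"linear":[0.19,0.011,0.009],"yaw":0.48},{"linear":[0.19,0.011,0.009],"yaw":0.48}]'

```text
t: 1.4
tool_pos: [0.4891, 0.1656, 0.2144]
orientation: [-1.21, 1.213, -1.213]
force: [-0.2, 0.1, -0.3]
opening: 0.0556
```

Run:
```python
from h import *
plan([.488,.168,.095])
P=K("wrist")
im=robot.read_camera("wrist");cv2.imwrite("pics/w1.png",im)
cv2.imwrite("pics/s1.png",cv2.resize(robot.read_camera("side")[100:350,160:400],None,fx=2.4,fy=2.4))
print("proj tip",proj("wrist",[.488,.168,.1255],P))
```

```text
t 1.4 p [0.4891 0.1656 0.2144] F [-0.15  0.07 -0.28] q [ 0.228 -0.089  1.733 -0.002  1.5    0.233] open 0.05559558420869357
x [-0.005 -1.     0.002] y [-0.002 -0.002 -1.   ] z [ 1.    -0.005 -0.002]
lin [-0.0026  0.1194 -0.0009]
yaw for z= [1, 0, 0] -0.0046
yaw for z= [-1, 0, 0] 3.1369
proj tip (np.float64(272.48622685904957), np.float64(213.81929093709255))
```

View pics/w1.png

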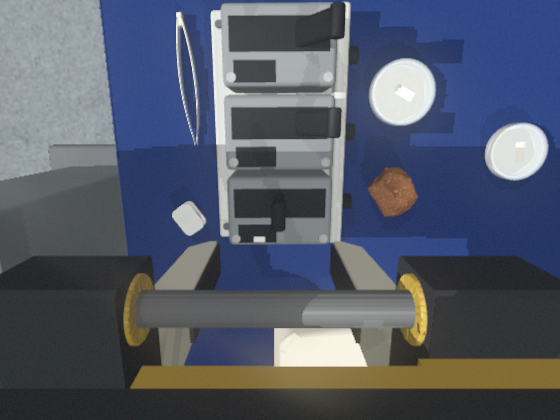

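View pics/s1.png

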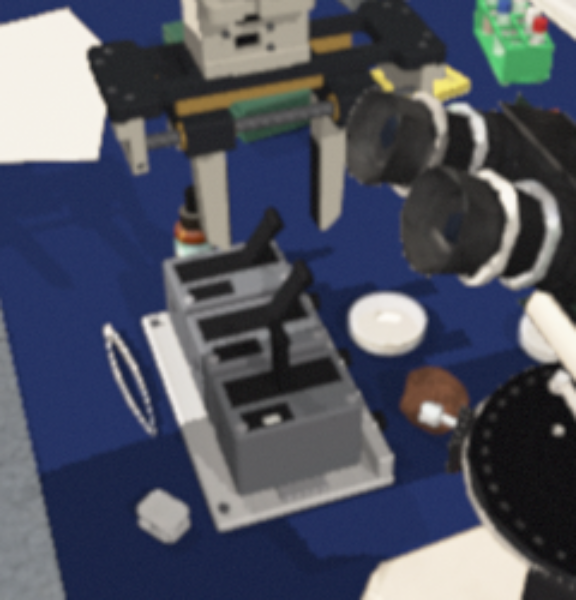

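Run:
```python
from h import *
a=cv2.imread("pics/w1.png")[150:260,215:360]
cv2.imwrite("pics/w1c.png",cv2.resize(a,None,fx=5,fy=5,interpolation=cv2.INTER_CUBIC))
c,d=ray("wrist",275,211);print(c,d)
```

```text
[0.48928302 0.2332188  0.37330006] [-0.00190638 -0.23825491 -0.971201  ]
```

View pics/w1c.png

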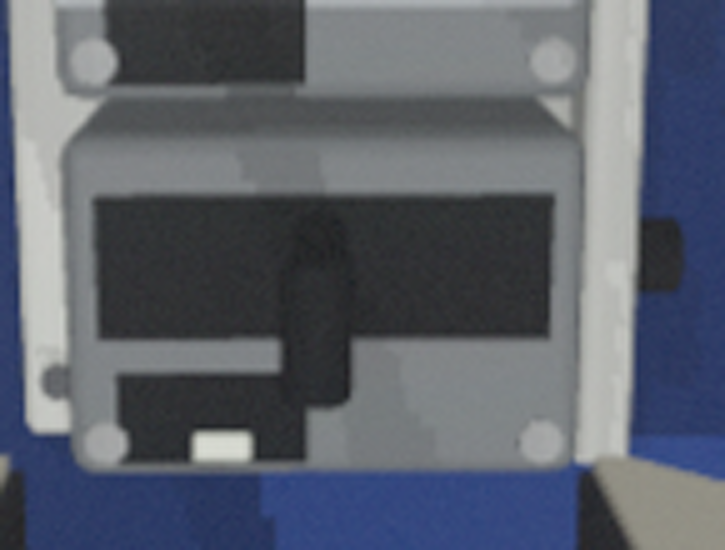

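Run:
```python
from h import *
W=lambda u,v,z:atz("wrist",215+u/5,150+v/5,z).round(4)
print("bar",W(318,338,.131),W(285,405,.1255),W(350,405,.1255))
print("hous",W(70,470,.075),W(577,470,.075),W(70,140,.075),W(577,140,.075))
```

```text
bar [0.4914 0.1689 0.131 ] [0.4866 0.1571 0.1255] [0.4962 0.1571 0.1255]
hous [0.4471 0.1293 0.075 ] [0.5388 0.1294 0.075 ] [0.449  0.1894 0.075 ] [0.5365 0.1894 0.075 ]
```

carry_out --increments '[{"linear":[-0.001,0.03,0.001],"yaw":-0.005},{"linear":[-0.002,0.06,0.001],"yaw":-0.005},{"linear":[-0.0025,0.09,0.001],"yaw":-0.005},{"linear":[-0.0025,0.119,0.001],"yaw":-0.005},{"linear":[-0.0025,0.119,0.001],"yaw":-0.005}]'

```text
t: 2.12
tool_pos: [0.4861, 0.1709, 0.0931]
orientation: [-1.22, 1.208, -1.202]
force: [0.3, -0.2, -0.5]
opening: 0.0558
```

Run:
```python
from h import *
plan([.488,.168,.095])
im=robot.read_camera("wrist");cv2.imwrite("pics/w2.png",im)
cv2.imwrite("pics/s2.png",cv2.resize(robot.read_camera("side")[150:330,200:350],None,fx=3.3,fy=3.3))
```

```text
t 2.125 p [0.4861 0.1709 0.0931] F [ 0.32 -0.25 -0.47] q [ 0.239  0.016  1.859 -0.     1.274  0.232] open 0.05578902100792142
x [ 0.008 -1.     0.002] y [-0.007 -0.002 -1.   ] z [ 1.     0.008 -0.007]
lin [ 0.003  -0.0019  0.0019]
yaw for z= [1, 0, 0] 0.0075
yaw for z= [-1, 0, 0] -3.134
```

View pics/w2.png

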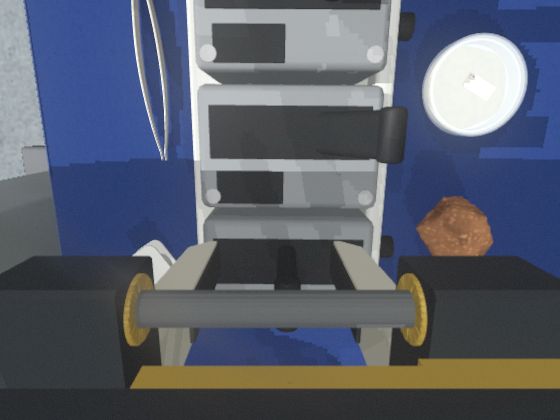

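View pics/s2.png

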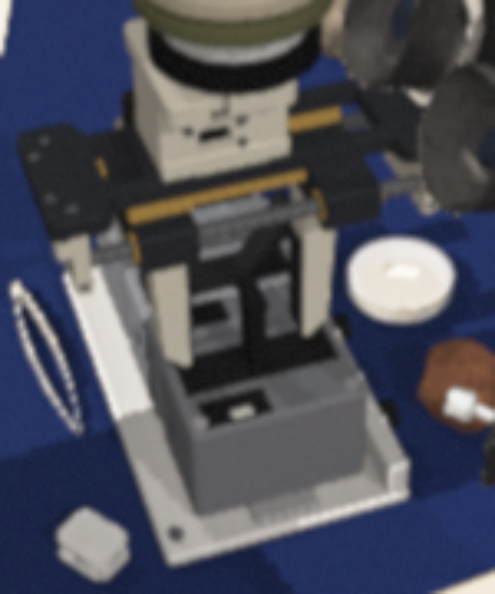

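carry_out --increments '[{"linear":[0.001,-0.001,-0.006],"yaw":0.007},{"linear":[0.002,-0.001,-0.012],"yaw":0.007},{"linear":[0.002,-0.001,-0.018],"yaw":0.007},{"linear":[0.002,-0.001,-0.022],"yaw":0.007},{"linear":[0.002,-0.001,-0.025],"yaw":0.007}]'

```text
t: 2.85
tool_pos: [0.4642, 0.169, 0.0979]
orientation: [-1.209, 1.209, -1.21]
force: [2.2, -0.4, 1.0]
opening: 0.0557
```

carry_out --increments '[{"linear":[0.001,0.002,-0.002]},{"linear":[0.001,0.003,-0.004]},{"linear":[0.001,0.003,-0.006]},{"linear":[0.001,0.003,-0.008]}]'

```text
$.increments[0]: bad value
```

Yaw has to be given in every row.

carry_out --increments '[{"linear":[0.001,0.002,-0.002],"yaw":0},{"linear":[0.001,0.003,-0.004],"yaw":0},{"linear":[0.001,0.003,-0.006],"yaw":0},{"linear":[0.001,0.003,-0.008],"yaw":0}]'

```text
t: 3.35
tool_pos: [0.4563, 0.168, 0.0947]
orientation: [-1.209, 1.209, -1.21]
force: [7.1, 0.5, -2.8]
opening: 0.0559
```

carry_out --increments '[{"linear":[0,0,-0.0015],"yaw":0},{"linear":[0,0,-0.003],"yaw":0},{"linear":[0,0,-0.0045],"yaw":0}]'

```text
t: 3.72
tool_pos: [0.4533, 0.1679, 0.0952]
orientation: [-1.206, 1.206, -1.212]
force: [8.5, -0.5, -2.8]
opening: 0.0559
```

carry_out --increments '[{"linear":[0,0,-0.0015],"yaw":0},{"linear":[0,0,-0.003],"yaw":0},{"linear":[0,0,-0.0045],"yaw":0}]'

```text
t: 4.1
tool_pos: [0.4503, 0.1678, 0.0957]
orientation: [-1.204, 1.204, -1.214]
force: [7.5, -0.7, -1.3]
opening: 0.0562
```

carry_out --increments '[{"linear":[0,0.001,-0.0015],"yaw":0},{"linear":[0,0.001,-0.003],"yaw":0},{"linear":[0,0.001,-0.0045],"yaw":0}]'

```text
t: 4.47
tool_pos: [0.4474, 0.1678, 0.0953]
orientation: [-1.201, 1.202, -1.215]
force: [7.4, -0.5, -0.3]
opening: 0.056
```

carry_out --increments '[{"linear":[0,0,-0.0015],"yaw":0},{"linear":[0,0,-0.003],"yaw":0},{"linear":[0,0,-0.0045],"yaw":0}]'

```text
t: 4.85
tool_pos: [0.4445, 0.1677, 0.0959]
orientation: [-1.198, 1.199, -1.217]
force: [9.0, -1.4, -0.6]
opening: 0.0559
```

carry_out --increments '[{"linear":[0,0.001,-0.0015],"yaw":0},{"linear":[0,0.001,-0.003],"yaw":0}]'

```text
t: 5.1
tool_pos: [0.4427, 0.1677, 0.0954]
orientation: [-1.195, 1.197, -1.218]
force: [5.8, 0.2, 1.3]
opening: 0.0559
```

carry_out --increments '[{"linear":[0,0,-0.0015],"yaw":0},{"linear":[0,0,-0.003],"yaw":0},{"linear":[0,0,-0.0045],"yaw":0}]'

```text
t: 5.48
tool_pos: [0.4392, 0.1677, 0.0958]
orientation: [-1.194, 1.195, -1.22]
force: [8.0, -0.1, 0.9]
opening: 0.0561
```

Run:
```python
from h import *
plan([.43,.168,.095])
cv2.imwrite("pics/s3.png",cv2.resize(robot.read_camera("side")[150:330,200:350],None,fx=3.3,fy=3.3))
```

```text
t 5.475 p [0.4392 0.1677 0.0958] F [ 7.95 -0.15  0.9 ] q [ 0.26  -0.141  2.004 -0.005  1.259  0.263] open 0.056050597495793365
x [-0.001 -1.    -0.   ] y [ 0.02  0.   -1.  ] z [ 1.    -0.001  0.02 ]
lin [-0.0003  0.0006 -0.0093]
yaw for z= [1, 0, 0] -0.0014
yaw for z= [-1, 0, 0] 3.1402
```

View pics/s3.png

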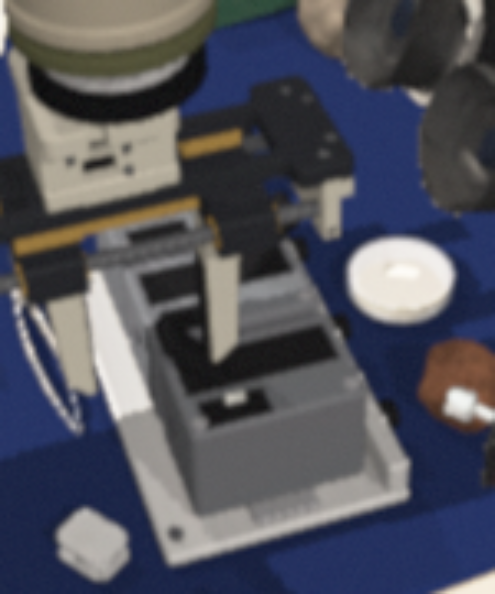

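The lever is following, leaning about 0.65. The flag at (235,398) has barely moved, so this is not the stop yet.

carry_out --increments '[{"linear":[0,0.0005,-0.0015],"yaw":0},{"linear":[0,0.001,-0.003],"yaw":0},{"linear":[0,0.001,-0.0045],"yaw":0}]'

```text
t: 5.9
tool_pos: [0.4368, 0.1678, 0.0959]
orientation: [-1.19, 1.192, -1.222]
force: [11.0, -0.6, 1.4]
opening: 0.0558
```

carry_out --increments '[{"linear":[0,0.001,-0.0015],"yaw":0},{"linear":[0,0.001,-0.003],"yaw":0}]'

```text
t: 6.15
tool_pos: [0.4362, 0.1678, 0.0961]
orientation: [-1.185, 1.188, -1.224]
force: [12.9, -1.1, 2.1]
opening: 0.0561
```

Run:
```python
from h import *
cv2.imwrite("pics/s4.png",cv2.resize(robot.read_camera("side")[150:330,200:350],None,fx=3.3,fy=3.3))
print(robot.read_state()["force"])
```

```text
[11.18468571 -0.69642073  2.1521271 ]
```

View pics/s4.png

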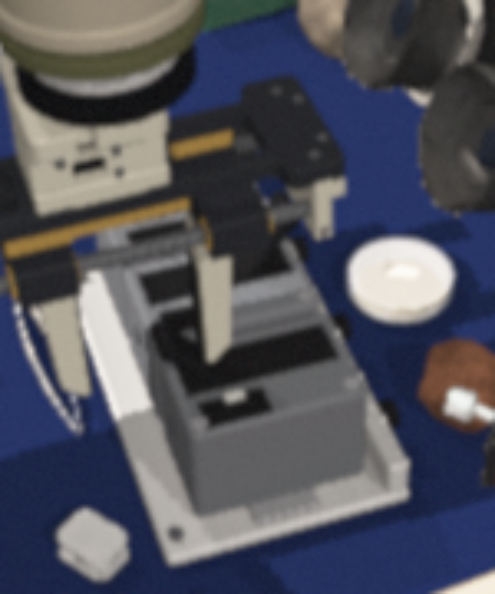

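carry_out --increments '[{"linear":[0,0.001,-0.0015],"yaw":0},{"linear":[0,0.001,-0.003],"yaw":0},{"linear":[0,0.001,-0.004],"yaw":0}]'

```text
t: 6.58
tool_pos: [0.4353, 0.1679, 0.0968]
orientation: [-1.179, 1.184, -1.227]
force: [13.5, -1.5, 2.4]
opening: 0.0561
```

Run:
```python
from h import *
cv2.imwrite("pics/s5.png",robot.read_camera("side"))
s=robot.read_state();print(s["t"],s["force"],s["tool_pos"])
a=cv2.imread("pics/side0.png")[255:295,240:300];b=cv2.imread("pics/s5.png")[255:295,240:300]
cv2.imwrite("pics/cmp5.png",cv2.resize(np.hstack([a,b]),None,fx=6.5,fy=6.5,interpolation=cv2.INTER_CUBIC))
```

```text
6.625 [11.85707085 -0.47515793  2.12007857] [0.4352111  0.16795334 0.09679993]
```

View pics/cmp5.png

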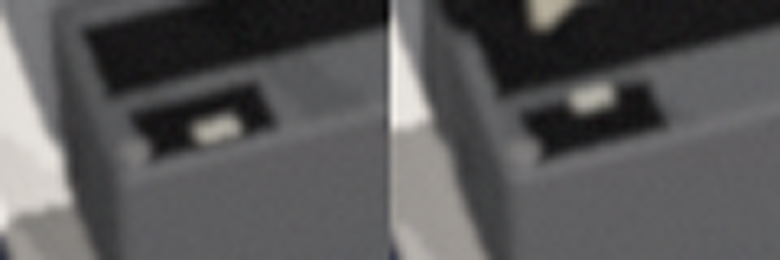

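Run:
```python
from h import *
S=lambda u,v:atz("side",240+u/6.5,255+v/6.5,.075)
a=S(217,127);b=S(203,97);print(a,b,b-a)
plan([.435,.168,.095])
```

```text
[0.47523738 0.13519749 0.075     ] [0.47511555 0.14593816 0.075     ] [-0.00012183  0.01074067  0.        ]
t 6.625 p [0.4352 0.168  0.0968] F [11.86 -0.48  2.12] q [ 0.265 -0.171  2.029 -0.009  1.247  0.27 ] open 0.05606315193788989
x [-0.002 -1.    -0.002] y [ 0.038  0.001 -0.999] z [ 0.999 -0.002  0.038]
lin [-0.      0.0018 -0.0003]
yaw for z= [1, 0, 0] -0.0019
yaw for z= [-1, 0, 0] 3.1397
```

The flag has moved about 10.7 mm, which is re-armed but with little margin. I'll push slightly harder on the stop, still well under 30 N.

carry_out --increments '[{"linear":[0,0.001,-0.002],"yaw":0},{"linear":[0,0.001,-0.004],"yaw":0},{"linear":[0,0.001,-0.0055],"yaw":0},{"linear":[0,0.001,-0.0055],"yaw":0}]'

```text
t: 7.12
tool_pos: [0.4334, 0.1681, 0.0979]
orientation: [-1.173, 1.178, -1.231]
force: [13.2, -0.9, 2.2]
opening: 0.0561
```

Run:
```python
from h import *
cv2.imwrite("pics/s6.png",robot.read_camera("side"))
s=robot.read_state();print(s["t"],s["force"],s["tool_pos"])
a=cv2.imread("pics/s5.png")[255:295,240:300];b=cv2.imread("pics/s6.png")[255:295,240:300]
cv2.imwrite("pics/cmp6.png",cv2.resize(np.hstack([a,b]),None,fx=6.5,fy=6.5,interpolation=cv2.INTER_CUBIC))
```

```text
7.175 [13.12196818 -1.32378998  2.83789712] [0.43346184 0.1680829  0.09791205]
```

View pics/cmp6.png

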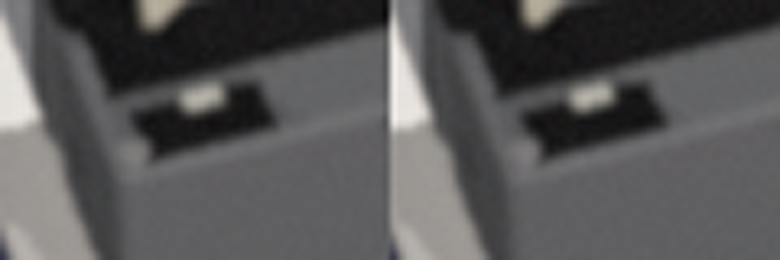

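Run:
```python
from h import *
P=K("side")
ys=[]
for f in ["side0","s5","s6"]:
    g=cv2.cvtColor(cv2.imread(f"pics/{f}.png"),cv2.COLOR_BGR2GRAY)[266:279,262:280].astype(float)
    w=np.clip(g-100,0,None); 
    v,u=np.mgrid[266:279,262:280]
    c=((w*u).sum()/w.sum(),(w*v).sum()/w.sum()); print(f,c,atz("side",*c,.075,P))
    print(g.max(), (w>0).sum())
plan([.432,.168,.094])
```

```text
side0 (np.float64(273.11715481171547), np.float64(274.7081589958159)) [0.47471926 0.13499382 0.075     ]
168.0 36
s5 (np.float64(270.8714676390155), np.float64(270.0556061987238)) [0.47447766 0.1458564  0.075     ]
173.0 39
s6 (np.float64(270.8148487626031), np.float64(269.85792850595783)) [0.4745264  0.14630174 0.075     ]
173.0 40
t 7.175 p [0.4335 0.1681 0.0979] F [13.12 -1.32  2.84] q [ 0.268 -0.186  2.04  -0.011  1.242  0.273] open 0.05587953230514833
x [-0.002 -1.    -0.002] y [ 0.046  0.002 -0.999] z [ 0.999 -0.002  0.046]
lin [ 0.0001  0.0038 -0.0016]
yaw for z= [1, 0, 0] -0.0023
yaw for z= [-1, 0, 0] 3.1393
```

carry_out --increments '[{"linear":[0,0.0025,-0.003],"yaw":0},{"linear":[0,0.0025,-0.006],"yaw":0},{"linear":[0,0.0025,-0.007],"yaw":0},{"linear":[0,0.0025,-0.007],"yaw":0}]'

```text
t: 7.68
tool_pos: [0.4311, 0.1683, 0.0979]
orientation: [-1.164, 1.171, -1.235]
force: [15.8, -1.3, 3.6]
opening: 0.0562
```

Run:
```python
from h import *
P=K("side")
cv2.imwrite("pics/s7.png",robot.read_camera("side"))
for f in ["side0","s7"]:
    g=cv2.cvtColor(cv2.imread(f"pics/{f}.png"),cv2.COLOR_BGR2GRAY)[266:279,262:280].astype(float)
    w=np.clip(g-100,0,None); 
    v,u=np.mgrid[266:279,262:280]
    c=((w*u).sum()/w.sum(),(w*v).sum()/w.sum()); print(f,c,atz("side",*c,.075,P))
plan([.46,.168,.094])
cv2.imwrite("pics/s7c.png",cv2.resize(cv2.imread("pics/s7.png")[150:330,200:350],None,fx=3.3,fy=3.3))
```

```text
side0 (np.float64(273.11715481171547), np.float64(274.7081589958159)) [0.47471926 0.13499382 0.075     ]
s7 (np.float64(270.82683590208524), np.float64(269.6745240253853)) [0.47467    0.14668006 0.075     ]
t 7.725 p [0.4311 0.1683 0.0979] F [15.86 -1.57  3.45] q [ 0.271 -0.203  2.055 -0.013  1.235  0.277] open 0.05637420438713332
x [-0.002 -1.    -0.003] y [ 0.056  0.003 -0.998] z [ 0.998 -0.003  0.056]
lin [0.0002 0.0055 0.0287]
yaw for z= [1, 0, 0] -0.0025
yaw for z= [-1, 0, 0] 3.1391
```

View pics/s7c.png

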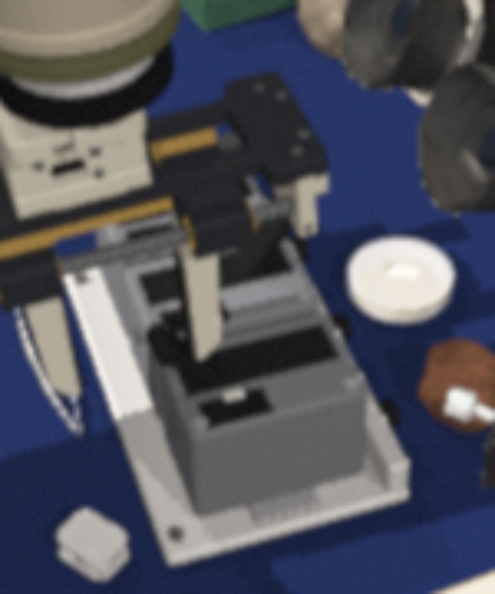

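The flag is at about 11.7 mm with a firm 16 N, so it's re-armed. Next I throw the lever on with the near finger.

carry_out --increments '[{"linear":[0,0.002,0.012],"yaw":0},{"linear":[0,0.003,0.024],"yaw":0},{"linear":[0,0.004,0.034],"yaw":0},{"linear":[0,0.005,0.042],"yaw":0},{"linear":[0,0.005,0.05],"yaw":0}]'

```text
t: 8.35
tool_pos: [0.4806, 0.1681, 0.095]
orientation: [-1.167, 1.173, -1.234]
force: [-3.9, -1.1, 2.6]
opening: 0.0558
```

Run:
```python
from h import *
plan([.538,.168,.095])
```

```text
t 8.35 p [0.4806 0.1681 0.095 ] F [-3.85 -1.12  2.65] q [ 0.243 -0.062  1.933 -0.011  1.218  0.249] open 0.055810717712578686
x [-0.002 -1.    -0.003] y [ 0.053  0.003 -0.999] z [ 0.999 -0.003  0.053]
lin [-0.0001  0.003   0.0573]
yaw for z= [1, 0, 0] -0.0024
yaw for z= [-1, 0, 0] 3.1392
```

carry_out --increments '[{"linear":[0,0.001,0.008],"yaw":0},{"linear":[0,0.001,0.016],"yaw":0},{"linear":[0,0.002,0.024],"yaw":0},{"linear":[0,0.002,0.032],"yaw":0},{"linear":[0,0.002,0.04],"yaw":0}]'

```text
t: 8.98
tool_pos: [0.5209, 0.168, 0.0951]
orientation: [-1.167, 1.173, -1.233]
force: [-4.4, -0.2, 1.4]
opening: 0.0558
```

Run:
```python
from h import *
plan([.538,.168,.095])
cv2.imwrite("pics/s8.png",cv2.resize(robot.read_camera("side")[150:330,200:350],None,fx=3.3,fy=3.3))
```

```text
t 8.975 p [0.5209 0.168  0.0951] F [-4.37 -0.18  1.44] q [ 0.224  0.043  1.829 -0.01   1.218  0.23 ] open 0.05576342935385816
x [-0.002 -1.    -0.003] y [ 0.053  0.003 -0.999] z [ 0.999 -0.003  0.053]
lin [-0.0001  0.001   0.017 ]
yaw for z= [1, 0, 0] -0.0024
yaw for z= [-1, 0, 0] 3.1392
```

View pics/s8.png

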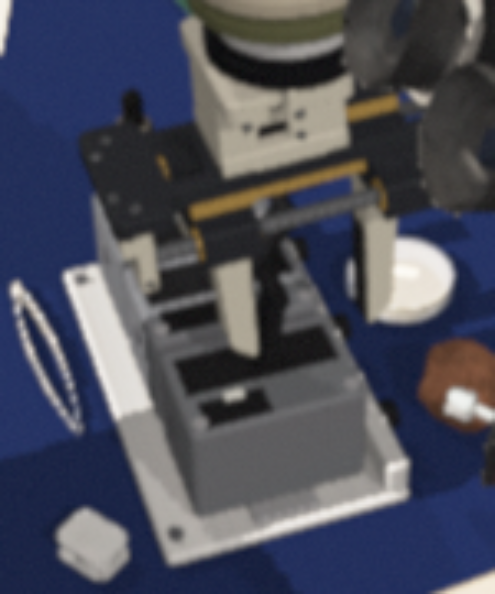

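carry_out --increments '[{"linear":[0,0,0.005],"yaw":0},{"linear":[0,0.001,0.009],"yaw":0},{"linear":[0,0.001,0.012],"yaw":0}]'

```text
t: 9.4
tool_pos: [0.5338, 0.1678, 0.0945]
orientation: [-1.167, 1.173, -1.234]
force: [-2.2, -0.2, -0.8]
opening: 0.0559
```

carry_out --increments '[{"linear":[0,0,0.0015],"yaw":0},{"linear":[0,0,0.003],"yaw":0}]'

```text
t: 9.65
tool_pos: [0.537, 0.1678, 0.0948]
orientation: [-1.166, 1.173, -1.234]
force: [-1.6, 0.2, -1.1]
opening: 0.0559
```

carry_out --increments '[{"linear":[0,0,0.0015],"yaw":0},{"linear":[0,0,0.003],"yaw":0}]'

```text
t: 9.9
tool_pos: [0.5396, 0.1678, 0.0949]
orientation: [-1.167, 1.174, -1.234]
force: [-7.8, 0.1, 2.4]
opening: 0.0559
```

Run:
```python
from h import *
plan([.538,.168,.095])
cv2.imwrite("pics/s9.png",cv2.resize(robot.read_camera("side")[150:330,200:350],None,fx=3.3,fy=3.3))
```

```text
t 9.9 p [0.5396 0.1678 0.0949] F [-7.78  0.13  2.37] q [ 0.216  0.09   1.78  -0.009  1.22   0.222] open 0.05591101843888511
x [-0.003 -1.    -0.003] y [ 0.053  0.003 -0.999] z [ 0.999 -0.003  0.053]
lin [-0.0002 -0.0002 -0.0016]
yaw for z= [1, 0, 0] -0.0026
yaw for z= [-1, 0, 0] 3.139
```

View pics/s9.png

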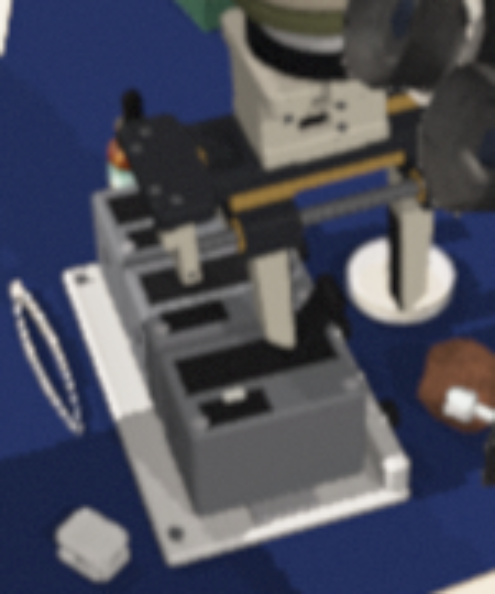

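The lever is leaning fully over and the force has jumped, so it's at the on stop. One small extra press, then I back off.

carry_out --increments '[{"linear":[0,0,0.0015],"yaw":0},{"linear":[0,0,0.0025],"yaw":0},{"linear":[0,0,0.0025],"yaw":0}]'

```text
t: 10.32
tool_pos: [0.54, 0.1679, 0.0945]
orientation: [-1.171, 1.177, -1.231]
force: [-11.9, 0.2, 7.2]
opening: 0.0561
```

carry_out --increments '[{"linear":[0,0,-0.005],"yaw":0},{"linear":[0,0,-0.012],"yaw":0},{"linear":[0,-0.001,-0.02],"yaw":0},{"linear":[0,-0.001,-0.02],"yaw":0}]'

```text
t: 10.82
tool_pos: [0.5196, 0.168, 0.0948]
orientation: [-1.171, 1.177, -1.231]
force: [0.6, -0.0, 0.9]
opening: 0.0559
```

Run:
```python
from h import *
plan([.515,.168,.2])
```

```text
t 10.825 p [0.5196 0.168  0.0948] F [ 0.57 -0.03  0.93] q [ 0.224  0.044  1.828 -0.009  1.222  0.229] open 0.055942103987546773
x [-0.002 -1.    -0.002] y [ 0.048  0.002 -0.999] z [ 0.999 -0.002  0.048]
lin [-0.0003 -0.1053  0.0005]
yaw for z= [1, 0, 0] -0.0022
yaw for z= [-1, 0, 0] 3.1394
```

carry_out --increments '[{"linear":[0,-0.025,0.002],"yaw":0},{"linear":[0,-0.055,0.003],"yaw":0},{"linear":[0,-0.09,0.004],"yaw":0},{"linear":[0,-0.13,0.006],"yaw":0}]'

```text
t: 11.32
tool_pos: [0.5191, 0.1675, 0.2257]
orientation: [-1.172, 1.177, -1.231]
force: [0.7, 0.4, 0.2]
opening: 0.0556
```

carry_out --increments '[{"linear":[-0.05,0,0],"yaw":0},{"linear":[-0.1,0,-0.01],"yaw":0},{"linear":[-0.15,0,-0.03],"yaw":0},{"linear":[-0.19,0,-0.05],"yaw":0},{"linear":[-0.19,0,-0.05],"yaw":0}]'

```text
t: 11.95
tool_pos: [0.4681, 0.3602, 0.2236]
orientation: [-1.173, 1.174, -1.228]
force: [1.2, -0.5, 0.1]
opening: 0.056
```

Run:
```python
from h import *
s=robot.read_state();print(s["t"],s["tool_pos"],s["force"])
a=robot.read_camera("side");b=robot.read_camera("top")
cv2.imwrite("pics/s10.png",cv2.resize(a[150:330,190:360],None,fx=3.3,fy=3.3,interpolation=cv2.INTER_CUBIC))
cv2.imwrite("pics/t10.png",cv2.resize(b[150:300,215:375],None,fx=4,fy=4,interpolation=cv2.INTER_CUBIC))
P=K("side")
g=cv2.cvtColor(a,cv2.COLOR_BGR2GRAY)[266:279,262:280].astype(float)
w=np.clip(g-100,0,None);v,u=np.mgrid[266:279,262:280]
c=((w*u).sum()/w.sum(),(w*v).sum()/w.sum()); print(c,atz("side",*c,.075,P))
```

```text
11.95 [0.46807656 0.36023104 0.22364179] [ 1.16329073 -0.51166064  0.1146427 ]
(np.float64(270.5805128205128), np.float64(269.55897435897435)) [0.47437345 0.14705721 0.075     ]
```

View pics/s10.png

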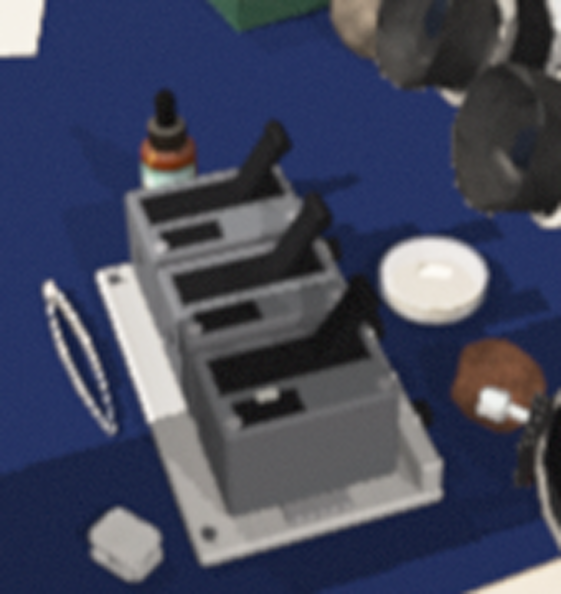

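View pics/t10.png

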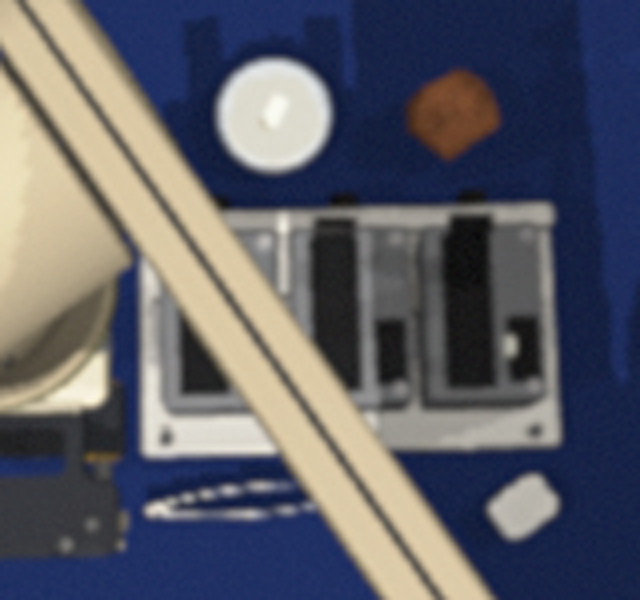

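All three levers now look parallel and the flag is on the left of its window. One numeric check of the lever angle before handing in.

Run:
```python
from h import *
for y in(.168,.236,.304):
  for th in (.5,.6):
    u,v=proj("side",[.491+.0755*np.sin(th),y,.05+.0755*np.cos(th)]); print(y,th,round((u-190)*3.3),round((v-150)*3.3))
```

```text
0.168 0.5 353 281
0.168 0.6 365 284
0.236 0.5 307 198
0.236 0.6 319 201
0.304 0.5 267 125
0.304 0.6 278 128
```

The tripped lever's bar sits at the same offset from its 0.6 rad projection, about (-3,+8), as its neighbours do at (-4,+9) and (-6,+7). So it is on at about 0.6 rad.

Run:
```python
from plant import robot
s=robot.read_state();print(s["t"],s["dq"].round(3));print(robot.close_job())
```

```text
12.05 [-0.03  -0.005  0.005 -0.003  0.    -0.002]
the job is handed in; nothing more can be done
None
```

The tripped breaker, the one nearest the microscope, is re-armed and its lever is thrown fully on. I handed the job in at about 12 s; no verdict was reported.

- **Off stop:** I straddled the lever with the open fingers and pushed it towards the robot. The force ran at 6–9 N, then rose to about 16 N as the lever came firmly against its stop. The white flag had moved about 11.7 mm in the side camera.
- **Throw to on:** I pushed the lever back over until the on stop answered, at about 12 N along the push (14 N in all). Then I backed off, lifted clear and moved the arm to the left. The measured force stayed under about 17 N throughout, against the 30 N limit.
- **Last checks:**
  - The flag read about 12 mm.
  - All three levers looked parallel. The tripped lever's tip matched its neighbours to within a pixel, so about 0.6 rad.
  - The arm was in free space.
  - The things around the supply looked unmoved in the side view. In the top view the arm hid the bottle and part of the tweezers.

No check failed or disagreed. The lever angle is only judged against its neighbours in the picture. The tool tilted about 3° while pressing on the off stop, so I judged that stop by the force and the flag, not by how far the arm had moved.

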